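# Lock the filter cartridge and slide the carriage home under the microscope

### The job

Get the microscope ready: push the black filter cartridge down into its mount on the carriage and turn it clockwise (seen from above) until it locks. Then hold the carriage's lock tab pressed down while you slide the carriage in under the stage, to its last lock hole, where the cartridge is below the objective, and let the tab spring all the way up so that the carriage is locked there. Leave the other things on the bench where they are.

Things in the scene. Friction and masses are not known exactly. Their poses are not given: they have to be found in the camera images.
- microscope: Fixed white digital microscope, 520 x 150 x 490 mm, at a varying place and yaw. Origin at bench level under the rail's centre line; z up; +x: the way the carriage slides in, towards the column. In its frame, mm: foot x -210 to 310, y +-75, top z 30; rail 60 wide, top z 45; column from x 210; stage x 110 to 220, y +-90, z 155 to 171; objective, arm and camera above it from x 100 on.
- carriage (a joint): Slide of the aluminium carriage (m), along the microscope's +x, stops at 0 and 0.168. The cartridge axis is at microscope x = this value, y = 0. Plate 225 x 70 mm, top at height 62 mm, from 185 mm behind that axis to 40 mm ahead. 0.6 kg, friction 1.5 N. Locked by a spring pin under the tab: it starts in a long parking slot, 0 to 0.031 (+-0.008), in which it can shift. Home: about 0.150.
- hole_bar (a point): Point on the rail, height 45 mm, above the home hole of the bar the pin locks into. Holes at carriage values 0.050, 0.070, 0.090 and, last, home 0.150, all of them off together by up to 0.008 either way, unseen: feel for it. 2 mm play in a hole. Always plain bar: 0.106 to 0.134. Let go there, the pin rubs along, tab half down, carriage sliding, until it snaps into the next hole and stops.
- lock_tab (a joint): Travel of the lock tab (m), 0 fully up, 0.009 fully down. Spring: 5 N to start it, 11 N fully down. The pin is out of its hole from about 0.0055 (some 9 N) down; while it rubs under plain bar the tab stays at about 0.0055; pin in a hole: 0.
- tab_top (a point): Centre of the lock tab's top: ribbed black plate, 40 mm along the slide, 36 across, on the carriage's tail, 150 mm behind the cartridge axis; height 82 mm up, 73 fully down. Axes as the microscope's. Cross walls, 60 mm wide, inner faces 28 mm ahead of and behind this point, tops at 98 mm; open at the sides. A closed gripper fits between, presses the tab and pushes the carriage by the wall.
- cartridge (a joint): Turn of the filter cartridge in its bayonet mount (rad), growing clockwise seen from above, 0 to 1.45. Unlocked it stands at 0.03 to 0.28 and, unless pushed down, its lug stops it at about 0.32. Locked at 1.30 to 1.45 (1.45 is the stop). Friction 0.03 N m.
- cartridge_press (a joint): How far the cartridge is pushed down (m), 0 up, 0.008 fully down. Spring: 4 N to start it, 10 N fully down. It turns past 0.32 rad only while deeper than 0.0055 (about 8 N). Let go at the end of the turn it springs up to 0.0025 and is locked; let go earlier it stays deeper, or springs back up to 0.
- cartridge_grip (a point): Centre of the cartridge's black grip block, 50 x 36 x 32 mm high, glass disc on top; 36 mm along this point's y axis, across the two flats to grip, 50 mm along its x; z up. It turns with the cartridge. Centre at height 106 mm (top 122) less cartridge_press. Below it a steel neck 48 mm across and the mount, 72 mm across, top at height 72 mm.
- home_axis (a point): Point on the objective's axis at microscope x 150 mm, height 150 mm, below the stage: the cartridge axis must end up under it, to within the 8 mm by which the home hole varies and its play.
- slide_box: Bystander: blue slide box 100 x 80 x 32 mm, loose on the bench; leave it alone. Origin at the centre of its underside (on the bench).
- oil_bottle: Bystander: amber bottle, 30 mm across, 70 mm tall, loose on the bench; leave it alone. Origin at the centre of its underside (on the bench).
- dish: Bystander: clear closed dish, 90 mm across, 14 mm tall, loose on the bench; leave it alone. Origin at the centre of its underside (on the bench).
- objective_can: Bystander: black can, 38 mm across, 50 mm tall, loose on the bench; leave it alone. Origin at the centre of its underside (on the bench).
- hex_driver: Bystander: grey screwdriver, 150 mm long, along x, 26 mm tall, loose on the bench; leave it alone. Origin at the centre of its underside (on the bench).
- spare_filter: Bystander: flat green glass filter, 44 mm across, 10 mm tall, loose on the bench; leave it alone. Origin at the centre of its underside (on the bench).
- tip_box: Bystander: white box 120 x 80 x 50 mm, loose on the bench; leave it alone. Origin at the centre of its underside (on the bench).

How it is judged:
By the outcome, as a careful person would: the job done as asked, in the order asked, and still so for the second after the job is handed in, with the robot touching nothing.
It also fails if it takes over 51 s, if anything falls off the work surface, if the arm or the gripper's body presses on something with over 40 N, if the wrist force passes 120 N, or if a joint passes its speed limit or range.

### The arm

A 7-joint arm with a two-finger parallel gripper is mounted at the origin on the work surface. World frame = base frame: x ahead of the robot, y to its left, z up, the work surface at z = 0. Lengths are in m, angles in rad, forces in N, time in s.
With the tool pointing down it reaches from about 0.35 to 0.9 m from the base axis. Payload 8.1 kg.
Tool frame: the origin (TCP) lies midway between the tips of the shut fingers; the grasp point (between the pads) lies arm.hold_point_z behind it (arm.hold_point_z is the distance from the TCP to the grasp point, in m); z points along the fingers, x is the direction in which the jaws open and shut, and the axes are right-handed (so a half turn about z gives the same grasp; the last joint's range is limited). The gripper opens to 92 mm and grips with 3 to 60 N. Pads are 19 mm wide; open, the fingers measure 130 mm over their backs; the gripper's body (75 mm by 190 mm) begins 47 mm behind the grasp point.
Start: joints at [1.168, 0.434, 0.025, 1.573, -0.012, 1.134, -0.075], TCP at [0.185, -0.597, 0.227] pointing down, gripper open.
Joint ranges: [-2.62, 2.62], [-0.44, 2.09], [-1.27, 1.32], [0.08, 2.57], [-1.32, 4.46], [0.12, 2], [-2.74, 2.74]. Speed limits (rad/s): [2.22, 2.22, 3.01, 3.01, 3.14, 3.14, 3.14].

### API

Orientations are given as a rotation vector (axis times angle).
In Python, from cell import arm gives the robot as it stands.
- The arm moves only by the shell command python3 -m pendant 'ROWS' [FORCE]. ROWS is JSON, a list of rows, each an object with "dp": the shift along the tool's x, y, z in m, a list of three; "rotation": the turn, a rotation vector about the tool's x, y, z in rad, a list of three; "fingers": the closure, from -1 (fully open) to 1 (shut). In form: [{"dp": [x, y, z], "rotation": [rx, ry, rz], "fingers": fingers}, ...]. A call has 1 to 20 rows; each row is the pose to reach, as a shift and turn from the pose measured when the call began, along the tool's axes at that moment; what a row does not reach only later rows make up. A row lasts 1/8 s, in which the tool goes at most 62.5 mm and 10.7 degrees, less where a joint would pass 70% of its speed; a pose out of reach is approached as far as the arm can. A call with a gripper value outside its range is refused whole. The fingers move at their own pace and stop on an object; FORCE is the grip in N (left out, the last holds). Time passes only in rows, so rows that repeat a pose let the fingers close. It gives the time, the measured TCP pose, the force and the opening at its end, in the units of the state.
- arm.observe(): the state, without advancing time (a new reading comes with each control period).
- arm.get_image(name): name is "side" or "top" or "wrist"; returns the picture (420x560x3 uint8, blue, green, red); there is no depth.
- arm.camera_params(name): a dict with "camera_matrix" (3x3 intrinsics, pixels), "rvec" (rotation vector, rad) and "tvec" (3), from world to camera coordinates, as OpenCV has them. Camera axes: x right, y down, z forward; pixel columns grow to the right and rows downward; lengths in m; the calibration is good to about 2 mm. A picture is of the moment at which its call begins: read the wrist's pose just before it. camera_params takes no time and is no camera call; for the wrist camera it gives the pose at the moment of the call.
- arm.sign_off(): hands the job in, once; it reports no verdict.
The state is a dict: "clock": time; "joints": joint angles; "dq": joint speeds; "joint_efforts": joint torques, N m; "position": TCP position; "ee_rot": TCP orientation; "force": force on the tool from outside, world axes, zero at the start; "ft_torque": the same for the moment, N m; "width": opening from 0.0 (shut) to 1.0 (fully open).
Only numpy, scipy, OpenCV 4.12 (cv2) and the standard library are available. Lean on these libraries where they do the work, as an engineer would, in place of code of your own. Each camera call takes 0.05 s, during which the arm holds its last target.

## Working session

There is one attempt and no reset: what is moved stays moved. The work goes in short steps, Python scripts to look and compute and a shell command to move; the robot and the scene stay as the last step left them, time stands still between calls to the robot, and variables do not carry over. Pictures are saved under pics/ and viewed, and the job is handed in when it is done.

```bash
ls; mkdir -p pics
python3 - <<'E'
from cell import arm
import cv2
s=arm.observe();print({k:(v if not hasattr(v,'__len__') else [round(float(x),4) for x in v]) for k,v in s.items()}, arm.hold_point_z)
for n in ("side","top","wrist"):
    p=arm.camera_params(n);print(n,p)
    cv2.imwrite(f"pics/{n}0.png",arm.get_image(n))
E
```

```text
pics
{'clock': 0.0, 'joints': [1.1684, 0.4353, 0.025, 1.5741, -0.0116, 1.134, -0.0751], 'dq': [-0.0004, -0.0, -0.0, -0.0015, 0.0001, -0.0007, -0.0017], 'joint_efforts': [-0.0005, -66.7851, 0.9845, -31.4465, -0.0607, 0.0427, 0.0001], 'position': [0.1844, -0.5967, 0.2259], 'ee_rot': [-2.5275, 1.8644, 0.0021], 'force': [-0.641, -0.0389, 0.8364], 'ft_torque': [0.0564, 0.0219, -0.0173], 'width': 0.998020561139593} 0.0188
side {'camera_matrix': array([[392.79380888,   0.        , 284.72756472],
       [  0.        , 392.79380888, 210.59500897],
       [  0.        ,   0.        ,   1.        ]]), 'rvec': array([ 1.9528679 , -1.5596019 ,  0.58041691]), 'tvec': array([0.02775636, 0.5162507 , 0.38330965])}
top {'camera_matrix': array([[383.06128811,   0.        , 270.41839662],
       [  0.        , 383.06128811, 206.77688656],
       [  0.        ,   0.        ,   1.        ]]), 'rvec': array([ 2.15544856, -2.20808783,  0.07216084]), 'tvec': array([0.1694907 , 0.53286268, 0.79106417])}
wrist {'camera_matrix': array([[364.40189964,   0.        , 281.23599271],
       [  0.        , 364.40189964, 203.89158095],
       [  0.        ,   0.        ,   1.        ]]), 'rvec': array([-2.31667556,  1.70796773,  0.27191074]), 'tvec': array([-0.62361357, -0.03888839,  0.39308983])}
```

View pics/side0.png

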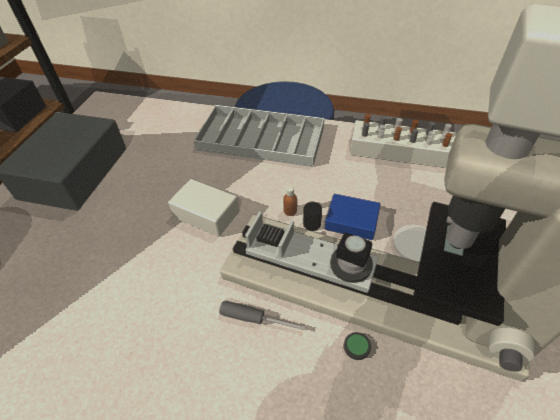

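View pics/top0.png

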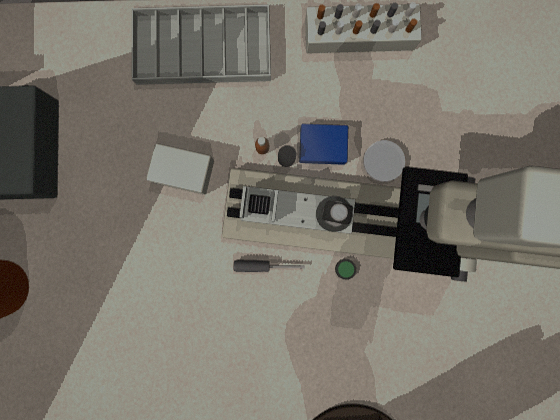

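View pics/wrist0.png

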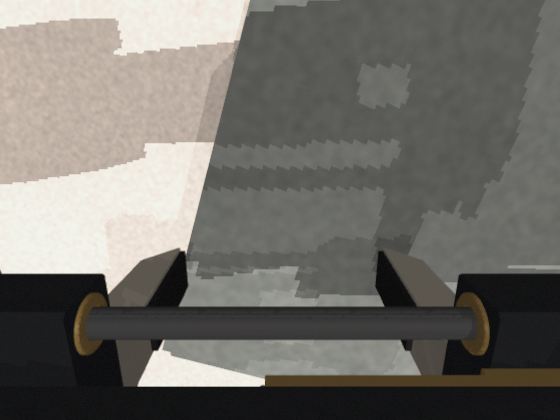

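The side view shows the microscope at right, with the cartridge near (352,250) and the tab near (270,235). In the top view they are near (337,212) and (260,205). I'll enlarge both for measuring.

```bash
cat > h.py <<'E'
import numpy as np, cv2, json
from cell import arm
def ray(n,uv,P=None):
    p=P or arm.camera_params(n);R,_=cv2.Rodrigues(np.array(p["rvec"]));t=np.array(p["tvec"]).ravel()
    uv=np.atleast_2d(np.array(uv,float));d=np.c_[uv,np.ones(len(uv))]@np.linalg.inv(p["camera_matrix"]).T@R
    return -R.T@t,d
def plane(n,uv,z,P=None):
    c,d=ray(n,uv,P);return c+d*((z-c[2])/d[:,2])[:,None]
def proj(n,X,P=None):
    p=P or arm.camera_params(n)
    return cv2.projectPoints(np.atleast_2d(np.array(X,float)),np.array(p["rvec"]),np.array(p["tvec"]),p["camera_matrix"],None)[0][:,0]
E
python3 - <<'E'
from h import *
for n in("top","side"):
    print(n,ray(n,[[280,210]])[0])
a=cv2.imread("pics/top0.png")[155:255,215:415];cv2.imwrite("pics/t1.png",cv2.resize(a,None,fx=4,fy=4,interpolation=cv2.INTER_CUBIC))
a=cv2.imread("pics/side0.png")[200:320,215:405];cv2.imwrite("pics/s1.png",cv2.resize(a,None,fx=4,fy=4,interpolation=cv2.INTER_CUBIC))
for uv,z in(((229,168),.03),((222,240),.03),((337,212),.122),((260,204),.082)): print(uv,plane("top",uv,z))
E
```

```text
top [0.47843316 0.15254038 0.82842343]
side [0.12105797 0.04732188 0.63033095]
(229, 168) [[0.6200599  0.24181047 0.03      ]]
(222, 240) [[0.46929252 0.25880181 0.03      ]]
(337, 212) [[0.51676383 0.03349674 0.122     ]]
(260, 204) [[0.53824047 0.17650825 0.082     ]]
```

View pics/t1.png

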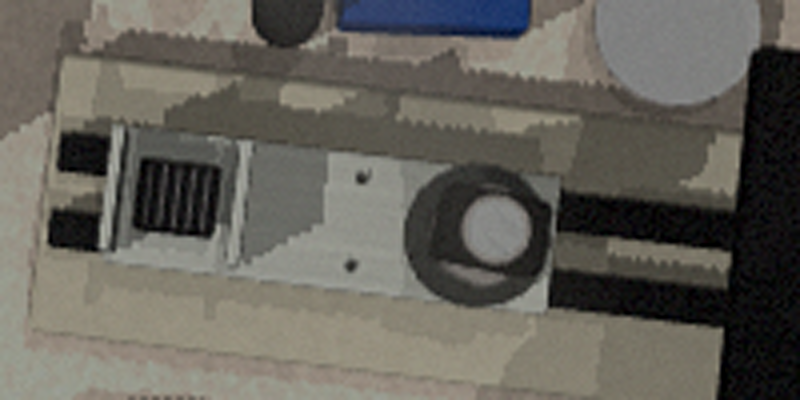

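View pics/s1.png

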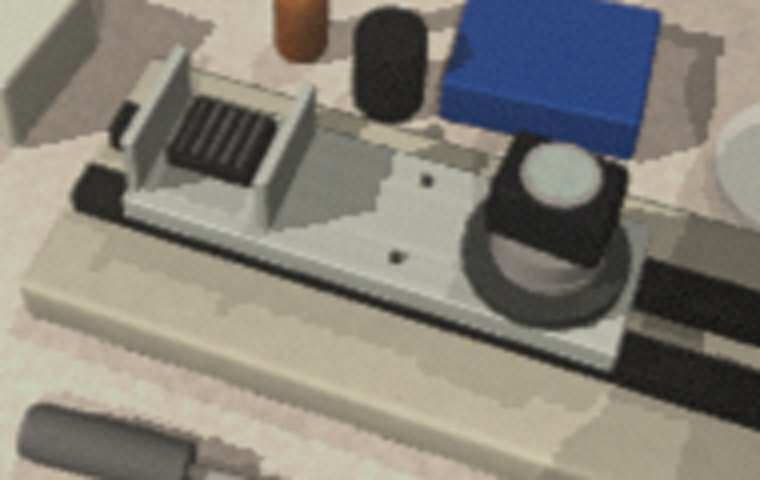

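```bash
cat >> h.py <<'E'
def tri(uvT,uvS):
    c1,d1=ray("top",uvT);c2,d2=ray("side",uvS);d1=d1[0];d2=d2[0]
    A=np.c_[d1,-d2];s=np.linalg.lstsq(A,c2-c1,rcond=None)[0]
    a=c1+s[0]*d1;b=c2+s[1]*d2;return (a+b)/2,np.linalg.norm(a-b)
def T(u,v):return [215+(u+.5)/4-.5,155+(v+.5)/4-.5]
def S(u,v):return [215+(u+.5)/4-.5,200+(v+.5)/4-.5]
E
python3 - <<'E'
from h import *
print("glass",tri(T(497,229),S(562,174)));print("tab",tri(T(177,196),S(224,139)))
def show(n,p,z): 
    q=plane("top",p,z);print(n,np.round(q[:,:2],4).tolist(),np.degrees(np.arctan2(*(q[1]-q[0])[1::-1])) if len(q)>1 else "")
show("footfar",[T(62,57),T(740,130)],.03)
show("footnear",[T(30,330),T(720,398)],.03)
show("plate near",[T(240,268),T(548,311)],.062)
show("plate far",[T(250,141),T(560,178)],.062)
show("plate end",[T(560,178),T(548,311)],.062)
show("rear wall top",[T(118,125),T(106,248)],.098)
show("front wall top",[T(244,142),T(232,266)],.098)
show("mount c",[T(478,235)],.072)
show("tab corners",[T(140,158),T(221,163),T(212,238),T(133,230)],.082)
show("block corners",[T(441,200),T(520,190),T(552,208),T(530,275),T(430,262)],.122)
E
```

```text
glass (array([0.5167224 , 0.03070275, 0.12478829]), np.float64(0.00037156630145600966))
tab (array([0.5392695 , 0.17871592, 0.07930203]), np.float64(0.00014641225270624225))
footfar [[0.6181, 0.2395], [0.5707, -0.1148]] -97.62945069228002
footnear [[0.4752, 0.2585], [0.4317, -0.0978]] -96.96695859284743
plate near [[0.5038, 0.1487], [0.4787, -0.0042]] -99.32838670457026
plate far [[0.5675, 0.1421], [0.545, -0.0129]] -98.25972270345459
plate end [[0.545, -0.0129], [0.4787, -0.0042]] 172.60865652657762
rear wall top [[0.5726, 0.2057], [0.5137, 0.2126]] 173.37245982127837
front wall top [[0.5629, 0.1454], [0.5036, 0.1526]] 173.07990539312087
mount c [[0.5169, 0.0308]] 
tab corners [[0.5581, 0.1964], [0.5547, 0.1568], [0.5181, 0.1621], [0.5229, 0.2005]] -94.95647574130166
block corners [[0.5309, 0.0554], [0.5347, 0.0188], [0.526, 0.0043], [0.4954, 0.0156], [0.5024, 0.0614]] -84.16482710444595
```

Run:
```python
from h import *
from scipy.spatial.transform import Rotation as R
s=arm.observe();r=R.from_rotvec(s["ee_rot"]).as_matrix();print(np.round(r,3), s["clock"])
print(np.array(ray("wrist",[[280,210]])[0])-s["position"], "cam in tool", r.T@(ray("wrist",[[280,210]])[0]-np.array(s["position"])))
print("look",r.T@ray("wrist",[[281,204]])[1][0])
```

```text
[[ 0.295 -0.955 -0.   ]
 [-0.955 -0.295  0.001]
 [-0.001  0.    -1.   ]] 0.15
[0.08039007 0.02513383 0.15870278] cam in tool [-0.00044862 -0.08420527 -0.15871394]
look [-0.00115367  0.30821719  0.95131559]
```

Run:
```python
from h import *
for n,uv,z in(("stage near l",(394,269),.171),("stage near r",(460,276),.171),("knob",(462,281),.1),("arm lowleft",(432,235),.35),("head low left",(480,255),.45),("head far right low",(558,266),.45),("head far",(480,172),.45),("head low",(540,265),.4)):
    print(n,plane("top",uv,z).round(3))
print(proj("side",[[.36,-.15,.3],[.36,-.3,.3],[.33,-.15,.2]]))
```

```text
stage near l [[ 0.415 -0.051  0.171]]
stage near r [[ 0.401 -0.162  0.171]]
knob [[ 0.383 -0.199  0.1  ]]
arm lowleft [[ 0.473 -0.045  0.35 ]]
head low left [[ 0.453 -0.049  0.45 ]]
head far right low [[ 0.441 -0.124  0.45 ]]
head far [[ 0.535 -0.055  0.45 ]]
head low [[ 0.438 -0.141  0.4  ]]
[[552.10566658 293.71071291]
 [737.45046724 326.80234296]
 [512.42798397 364.98824685]]
```

```bash
cat >> h.py <<'E'
from scipy.spatial.transform import Rotation as Ro
def st():
    s=arm.observe();r=Ro.from_rotvec(s["ee_rot"]).as_matrix()
    print("t",round(s["clock"],2),"p",np.round(s["position"],4),"hd",round(float(np.degrees(np.arctan2(r[1,0],r[0,0]))),2),"zax",np.round(r[:,2],3),"F",np.round(s["force"],2),"M",np.round(s["ft_torque"],2),"w",round(s["width"],3),"q",np.round(s["joints"],2))
    return s,r
def to(*tg):
    s,r=st()
    for x,y,z,h in tg:
        a=np.radians(h);X=np.array([np.cos(a),np.sin(a),0]);Z=np.array([0,0,-1.]);D=np.c_[X,np.cross(Z,X),Z]
        print((x,y,z,h),"dp",np.round(r.T@(np.array([x,y,z])-s["position"]),4),"rot",np.round(Ro.from_matrix(r.T@D).as_rotvec(),3))
E
python3 -c "
from h import *
to((.17,-.40,.30,37),(.28,-.24,.3,50),(.34,-.1,.3,65),(.36,.03,.3,65))"
```

```text
t 0.15 p [ 0.1844 -0.5968  0.2262] hd -72.82 zax [-0.     0.001 -1.   ] F [ 0.03 -0.64  0.34] M [ 0.02  0.02 -0.02] w 0.999 q [ 1.17  0.44  0.02  1.57 -0.01  1.13 -0.08]
(0.17, -0.4, 0.3, 37) dp [-0.1924 -0.0443 -0.0736] rot [-1.000e-03  1.000e-03 -1.917e+00]
(0.28, -0.24, 0.3, 50) dp [-0.3127 -0.1967 -0.0735] rot [-1.000e-03  1.000e-03 -2.144e+00]
(0.34, -0.1, 0.3, 65) dp [-0.4288 -0.2953 -0.0734] rot [-1.000e-03  1.000e-03 -2.405e+00]
(0.36, 0.03, 0.3, 65) dp [-0.5471 -0.3528 -0.0733] rot [-1.000e-03  1.000e-03 -2.405e+00]
```

```bash
python3 -m pendant '[{"dp":[-0.05,-0.01,-0.03],"rotation":[0,0,-0.18],"fingers":-1},{"dp":[-0.1,-0.02,-0.06],"rotation":[0,0,-0.36],"fingers":-1},{"dp":[-0.14,-0.03,-0.073],"rotation":[0,0,-0.54],"fingers":-1},{"dp":[-0.17,-0.04,-0.073],"rotation":[0,0,-0.72],"fingers":-1},{"dp":[-0.19,-0.044,-0.073],"rotation":[0,0,-0.9],"fingers":-1},{"dp":[-0.19,-0.044,-0.073],"rotation":[0,0,-1.08],"fingers":-1},{"dp":[-0.19,-0.044,-0.073],"rotation":[0,0,-1.26],"fingers":-1},{"dp":[-0.19,-0.044,-0.073],"rotation":[0,0,-1.44],"fingers":-1},{"dp":[-0.19,-0.044,-0.073],"rotation":[0,0,-1.62],"fingers":-1},{"dp":[-0.19,-0.044,-0.073],"rotation":[0,0,-1.8],"fingers":-1},{"dp":[-0.19,-0.044,-0.073],"rotation":[0,0,-1.92],"fingers":-1}]'; python3 -c "
from h import *
to((.28,-.24,.3,50),(.34,-.1,.3,65),(.36,.03,.3,65))"
```

```text
clock: 1.52
position: [0.1702, -0.4022, 0.2992]
ee_rot: [-2.974, -1.008, 0.0]
force: [0.7, 0.9, 1.3]
width: 1.003
t 1.52 p [ 0.1702 -0.4022  0.2992] hd 37.46 zax [-0.001  0.001 -1.   ] F [0.72 0.86 1.33] M [ 0.02 -0.2   0.01] w 1.003 q [ 1.25  0.08 -0.22  1.87  0.02  1.19  1.68]
(0.28, -0.24, 0.3, 50) dp [ 0.1857 -0.062  -0.0007] rot [-0.002 -0.001 -0.219]
(0.34, -0.1, 0.3, 65) dp [ 0.3185 -0.1366 -0.0005] rot [-0.001 -0.001 -0.481]
(0.36, 0.03, 0.3, 65) dp [ 4.135e-01 -2.277e-01 -3.000e-04] rot [-0.001 -0.001 -0.481]
```

```bash
python3 -m pendant '[{"dp":[0.05,-0.015,0],"rotation":[0,0,-0.08],"fingers":-1},{"dp":[0.1,-0.03,0],"rotation":[0,0,-0.15],"fingers":-1},{"dp":[0.145,-0.045,0],"rotation":[0,0,-0.2],"fingers":-1},{"dp":[0.186,-0.062,0],"rotation":[0,0,-0.26],"fingers":-1},{"dp":[0.23,-0.087,0],"rotation":[0,0,-0.34],"fingers":-1},{"dp":[0.275,-0.112,0],"rotation":[0,0,-0.42],"fingers":-1},{"dp":[0.318,-0.137,0],"rotation":[0,0,-0.48],"fingers":-1},{"dp":[0.318,-0.137,0],"rotation":[0,0,-0.48],"fingers":-1}]'; python3 -c "
from h import *
to((.34,-.1,.3,65),(.36,.03,.3,65),(.43,.03,.28,30),(.517,.031,.24,-7.5),(.517,.031,.22,-7.5))"
```

```text
clock: 2.52
position: [0.3403, -0.097, 0.2997]
ee_rot: [-2.643, -1.695, -0.001]
force: [-1.4, -0.1, 0.1]
width: 1.003
t 2.52 p [ 0.3403 -0.097   0.2997] hd 65.35 zax [ 0.     0.001 -1.   ] F [-1.37 -0.1   0.08] M [ 0.04 -0.16  0.03] w 1.003 q [ 0.85 -0.05 -0.66  1.99 -0.03  1.19  1.34]
(0.34, -0.1, 0.3, 65) dp [-0.0029  0.001  -0.0003] rot [-0.001 -0.001  0.006]
(0.36, 0.03, 0.3, 65) dp [ 1.236e-01 -3.500e-02 -1.000e-04] rot [-0.001 -0.001  0.006]
(0.43, 0.03, 0.28, 30) dp [0.1528 0.0286 0.0199] rot [-0.001 -0.001  0.617]
(0.517, 0.031, 0.24, -7.5) dp [0.1899 0.1073 0.0599] rot [-1.000e-03 -1.000e-03  1.271e+00]
(0.517, 0.031, 0.22, -7.5) dp [0.1899 0.1073 0.0799] rot [-1.000e-03 -1.000e-03  1.271e+00]
```

```bash
python3 -m pendant '[{"dp":[0.05,-0.015,0],"rotation":[0,0,0.05],"fingers":-1},{"dp":[0.1,-0.03,0],"rotation":[0,0,0.1],"fingers":-1},{"dp":[0.13,-0.03,0],"rotation":[0,0,0.28],"fingers":-1},{"dp":[0.14,-0.005,0.01],"rotation":[0,0,0.46],"fingers":-1},{"dp":[0.153,0.028,0.02],"rotation":[0,0,0.64],"fingers":-1},{"dp":[0.165,0.055,0.03],"rotation":[0,0,0.82],"fingers":-1},{"dp":[0.177,0.08,0.045],"rotation":[0,0,1.0],"fingers":-1},{"dp":[0.19,0.107,0.06],"rotation":[0,0,1.18],"fingers":-1},{"dp":[0.19,0.107,0.07],"rotation":[0,0,1.27],"fingers":-1},{"dp":[0.19,0.107,0.07],"rotation":[0,0,1.27],"fingers":-1}]'; python3 -c "
from h import *
st();p=arm.camera_params('wrist');im=arm.get_image('wrist');cv2.imwrite('pics/w1.png',im)
json.dump({k:np.array(v).tolist() for k,v in p.items()},open('w1.json','w'))"
```

```text
clock: 3.78
position: [0.5162, 0.0301, 0.2288]
ee_rot: [-3.134, 0.204, 0.004]
force: [-0.3, -0.4, 0.7]
width: 0.995
t 3.77 p [0.5162 0.0301 0.2288] hd -7.44 zax [-0.003  0.001 -1.   ] F [-0.31 -0.42  0.68] M [ 0.02 -0.04  0.  ] w 0.995 q [ 0.4   0.35 -0.73  1.78  0.26  1.11 -0.55]
```

View pics/w1.png

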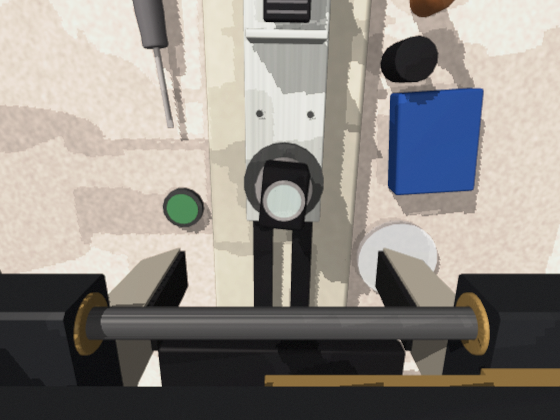

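The wrist view has the cartridge block at about (284,195) with its long side near image-vertical. The tab is at the top (287,10).

Run:
```python
import cv2
a=cv2.imread("pics/w1.png")[120:270,190:390];cv2.imwrite("pics/w1z.png",cv2.resize(a,None,fx=4,fy=4,interpolation=cv2.INTER_CUBIC))
```

```text
(no output)
```

View pics/w1z.png

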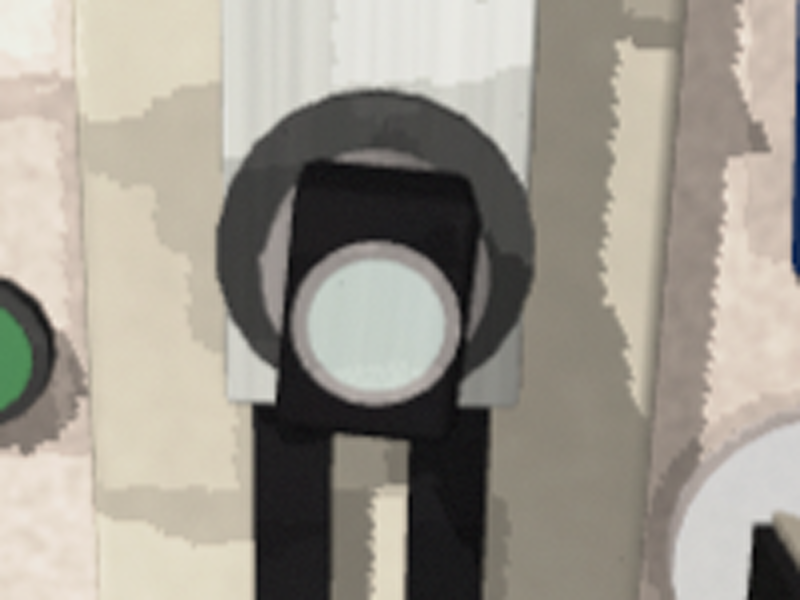

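Run:
```python
from h import *
P={k:np.array(v) for k,v in json.load(open('w1.json')).items()}
W=lambda u,v:[190+(u+.5)/4-.5,120+(v+.5)/4-.5]
def show(n,p,z):
    q=plane("wrist",p,z,P);print(n,np.round(q[:,:2],4).tolist(),np.degrees(np.arctan2(*(q[-1]-q[0])[1::-1])) if len(q)>1 else "")
show("blk L",[W(301,180),W(278,422)],.122)
show("blk R",[W(478,200),W(450,437)],.122)
show("blk front",[W(278,425),W(443,438)],.122)
show("glass",[W(376,323)],.124)
show("mount c",[W(376,248)],.072)
show("plate L",[W(222,20),W(228,400)],.062)
show("plate R",[W(536,20),W(521,400)],.062)
show("plate end",[W(228,403),W(520,406)],.062)
show("foot L",[W(75,20),W(100,590)],.03)
show("foot R",[W(685,20),W(640,590)],.03)
show("rail",[W(255,450),W(255,590)],.045)
show("rail",[W(488,450),W(486,590)],.045)
show("tab", [[287,20]],.082)
```

```text
blk L [[0.5077, 0.0607], [0.4964, 0.0138]] -103.55182984626425
blk R [[0.5398, 0.0527], [0.5294, 0.0064]] -102.69596228615345
blk front [[0.4964, 0.0132], [0.528, 0.0064]] -12.203644172780457
glass [[0.5181, 0.0321]] 
mount c [[0.5184, 0.0333]] 
plate L [[0.4912, 0.0862], [0.4784, -0.0017]] -98.24553648533004
plate R [[0.5595, 0.0773], [0.5476, -0.0106]] -97.67770560660603
plate end [[0.4783, -0.0025], [0.5472, -0.0121]] -8.000056973871962
foot L [[0.4525, 0.0881], [0.4302, -0.0632]] -98.38319970443746
foot R [[0.5982, 0.0691], [0.5764, -0.0821]] -98.1811864101302
rail [[0.4805, -0.0219], [0.4745, -0.061]] -98.76819570264868
rail [[0.5391, -0.0295], [0.5345, -0.0687]] -96.71368380289137
tab [[0.5373, 0.1607]]
```

```bash
python3 -c "
from h import *
to((.5175,.032,.15,-13),(.5175,.032,.094,-13))"
```

```text
t 3.83 p [0.5164 0.0304 0.2295] hd -7.34 zax [-0.001  0.001 -1.   ] F [-0.7  -0.2   0.82] M [-0.03 -0.12 -0.01] w 1.001 q [ 0.4   0.35 -0.73  1.78  0.26  1.11 -0.54]
(0.5175, 0.032, 0.15, -13) dp [ 0.001  -0.0017  0.0795] rot [-0.001  0.001  0.099]
(0.5175, 0.032, 0.094, -13) dp [ 0.0011 -0.0016  0.1355] rot [-0.001  0.001  0.099]
```

```bash
python3 -m pendant '[{"dp":[0.001,-0.0017,0.04],"rotation":[0,0,0.099],"fingers":-1},{"dp":[0.001,-0.0017,0.08],"rotation":[0,0,0.099],"fingers":-1},{"dp":[0.001,-0.0017,0.11],"rotation":[0,0,0.099],"fingers":-1},{"dp":[0.001,-0.0017,0.13],"rotation":[0,0,0.099],"fingers":-1},{"dp":[0.001,-0.0017,0.1355],"rotation":[0,0,0.099],"fingers":-1},{"dp":[0.001,-0.0017,0.1355],"rotation":[0,0,0.099],"fingers":-1}]' 15; python3 -c "
from h import *
st();cv2.imwrite('pics/s2.png',cv2.resize(arm.get_image('side')[150:330,220:500],None,fx=2.8,fy=2.8))"
```

```text
clock: 4.58
position: [0.5177, 0.0319, 0.0947]
ee_rot: [-3.121, 0.355, 0.001]
force: [0.3, 0.8, 0.7]
width: 1.004
t 4.58 p [0.5177 0.0319 0.0947] hd -12.98 zax [-0.001  0.001 -1.   ] F [0.3  0.81 0.7 ] M [ 0.04 -0.12 -0.02] w 1.004 q [ 0.31  0.5  -0.64  1.94  0.4   0.82 -0.77]
```

View pics/s2.png

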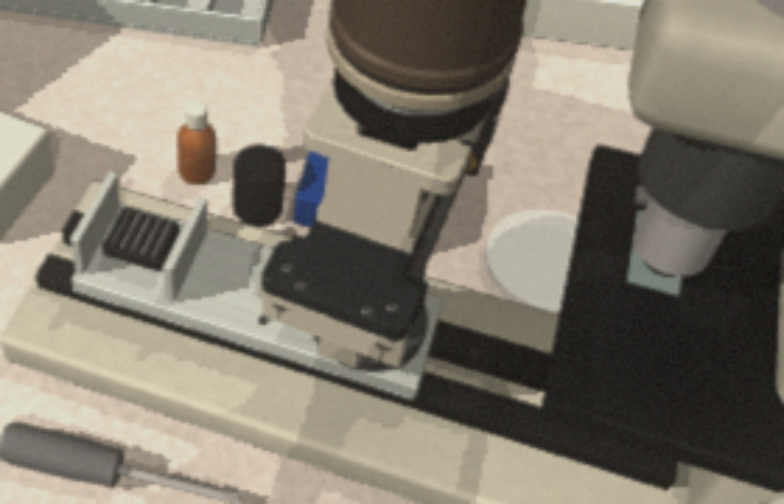

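The side view shows the open hand straddling the cartridge at about (345,310), touching nothing. Closing next.

```bash
python3 -m pendant '[{"dp":[0,0,0],"rotation":[0,0,0],"fingers":0.2},{"dp":[0,0,0],"rotation":[0,0,0],"fingers":0.6},{"dp":[0,0,0],"rotation":[0,0,0],"fingers":1},{"dp":[0,0,0],"rotation":[0,0,0],"fingers":1},{"dp":[0,0,0],"rotation":[0,0,0],"fingers":1},{"dp":[0,0,0],"rotation":[0,0,0],"fingers":1}]' 40; python3 -c "
from h import *
s,r=st();print(r.T@[.139,.990,0])"
```

```text
clock: 5.38
position: [0.518, 0.032, 0.095]
ee_rot: [-3.12, 0.355, 0.0]
force: [0.2, 1.3, 0.4]
width: 0.397
t 5.38 p [0.518 0.032 0.095] hd -12.99 zax [-0.     0.001 -1.   ] F [0.19 1.26 0.37] M [-0.02 -0.02 -0.02] w 0.397 q [ 0.31  0.5  -0.64  1.94  0.4   0.82 -0.77]
[-8.70511516e-02 -9.95912756e-01  9.38022870e-04]
```

```bash
python3 -m pendant '[{"dp":[-0.0003,-0.003,0],"rotation":[0,0,0],"fingers":1},{"dp":[-0.0005,-0.006,0],"rotation":[0,0,0],"fingers":1},{"dp":[-0.0007,-0.008,0],"rotation":[0,0,0],"fingers":1},{"dp":[-0.0007,-0.008,0],"rotation":[0,0,0],"fingers":1}]'; python3 -c "
from h import *
st()"
```

```text
clock: 5.88
position: [0.5193, 0.0404, 0.095]
ee_rot: [-3.12, 0.354, -0.0]
force: [1.1, -0.8, -0.5]
width: 0.389
t 5.88 p [0.5193 0.0404 0.095 ] hd -12.96 zax [ 0.     0.001 -1.   ] F [ 1.08 -0.83 -0.54] M [-0.05 -0.35 -0.04] w 0.389 q [ 0.29  0.51 -0.64  1.94  0.4   0.83 -0.79]
```

```bash
python3 -m pendant '[{"dp":[-0.0002,-0.002,0],"rotation":[0,0,0],"fingers":1},{"dp":[-0.0003,-0.004,0],"rotation":[0,0,0],"fingers":1},{"dp":[-0.0003,-0.004,0],"rotation":[0,0,0],"fingers":1}]'; python3 -c "
from h import *
st()"
```

```text
clock: 6.25
position: [0.5199, 0.0446, 0.095]
ee_rot: [-3.12, 0.354, -0.0]
force: [0.9, -1.5, -1.3]
width: 0.39
t 6.25 p [0.5199 0.0446 0.095 ] hd -12.95 zax [ 0.     0.001 -1.   ] F [ 0.88 -1.51 -1.33] M [-0.28 -0.27  0.  ] w 0.39 q [ 0.28  0.51 -0.64  1.93  0.4   0.83 -0.8 ]
```

```bash
python3 -m pendant '[{"dp":[-0.0002,-0.002,0],"rotation":[0,0,0],"fingers":1},{"dp":[-0.0003,-0.004,0],"rotation":[0,0,0],"fingers":1},{"dp":[-0.0003,-0.004,0],"rotation":[0,0,0],"fingers":1}]'; python3 -c "
from h import *
st()"
```

```text
clock: 6.62
position: [0.5199, 0.0451, 0.0947]
ee_rot: [3.118, -0.358, -0.002]
force: [-0.5, -11.7, 2.8]
width: 0.386
t 6.62 p [0.5199 0.0451 0.0947] hd -13.08 zax [-0.001 -0.003 -1.   ] F [ -0.48 -11.66   2.8 ] M [-2.75 -0.05  0.01] w 0.386 q [ 0.28  0.51 -0.63  1.93  0.4   0.83 -0.8 ]
```

```bash
python3 -m pendant '[{"dp":[0,0.0008,0],"rotation":[0,0,0],"fingers":1},{"dp":[0,0.0008,0.003],"rotation":[0,0,0],"fingers":1},{"dp":[0,0.0008,0.006],"rotation":[0,0,0],"fingers":1},{"dp":[0,0.0008,0.009],"rotation":[0,0,0],"fingers":1},{"dp":[0,0.0008,0.009],"rotation":[0,0,0],"fingers":1}]' 55; python3 -c "
from h import *
st()"
```

```text
clock: 7.25
position: [0.52, 0.0448, 0.0867]
ee_rot: [3.118, -0.357, -0.0]
force: [-4.6, -2.1, 18.9]
width: 0.386
t 7.25 p [0.52   0.0448 0.0867] hd -13.06 zax [-0.001 -0.003 -1.   ] F [-4.63 -2.09 18.91] M [-0.62  1.03  0.03] w 0.386 q [ 0.27  0.52 -0.63  1.94  0.42  0.81 -0.81]
```

```bash
python3 -m pendant '[{"dp":[0,0,0.001],"rotation":[0,0,0.12],"fingers":1},{"dp":[0,0,0.001],"rotation":[0,0,0.24],"fingers":1},{"dp":[0,0,0.001],"rotation":[0,0,0.36],"fingers":1},{"dp":[0,0,0.001],"rotation":[0,0,0.48],"fingers":1},{"dp":[0,0,0.001],"rotation":[0,0,0.6],"fingers":1},{"dp":[0,0,0.001],"rotation":[0,0,0.6],"fingers":1}]'; python3 -c "
from h import *
st()"
```

```text
clock: 8.0
position: [0.5205, 0.0446, 0.0867]
ee_rot: [2.872, -1.265, 0.004]
force: [-2.6, -4.0, 16.5]
width: 0.386
t 8.0 p [0.5205 0.0446 0.0867] hd -47.54 zax [ 0.001 -0.005 -1.   ] F [-2.56 -4.04 16.51] M [-0.97  0.79 -0.05] w 0.386 q [ 0.16  0.48 -0.47  1.95  0.31  0.78 -1.32]
```

```bash
python3 -m pendant '[{"dp":[0,0,0.001],"rotation":[0,0,0.12],"fingers":1},{"dp":[0,0,0.001],"rotation":[0,0,0.24],"fingers":1},{"dp":[0,0,0.001],"rotation":[0,0,0.36],"fingers":1},{"dp":[0,0,0.001],"rotation":[0,0,0.48],"fingers":1},{"dp":[0,0,0.001],"rotation":[0,0,0.6],"fingers":1},{"dp":[0,0,0.001],"rotation":[0,0,0.68],"fingers":1},{"dp":[0,0,0.001],"rotation":[0,0,0.68],"fingers":1}]'; python3 -c "
from h import *
st()"
```

```text
clock: 8.88
position: [0.5208, 0.044, 0.0867]
ee_rot: [2.284, -2.152, 0.008]
force: [-4.6, -4.9, 17.9]
width: 0.391
t 8.88 p [0.5208 0.044  0.0867] hd -86.58 zax [ 0.002 -0.006 -1.   ] F [-4.6  -4.93 17.9 ] M [-1.19  1.03 -0.05] w 0.391 q [ 0.03  0.46 -0.29  1.96  0.2   0.75 -1.89]
```

Heading is -86.6°; the stop is expected near -91°. I'll feel for it.

```bash
python3 -m pendant '[{"dp":[0,0,0.001],"rotation":[0,0,0.05],"fingers":1},{"dp":[0,0,0.001],"rotation":[0,0,0.1],"fingers":1},{"dp":[0,0,0.001],"rotation":[0,0,0.14],"fingers":1},{"dp":[0,0,0.001],"rotation":[0,0,0.14],"fingers":1}]'; python3 -c "
from h import *
st()"
```

```text
clock: 9.38
position: [0.5208, 0.0438, 0.0867]
ee_rot: [2.131, -2.304, 0.011]
force: [-4.9, -4.2, 18.3]
width: 0.388
t 9.38 p [0.5208 0.0438 0.0867] hd -94.49 zax [ 0.002 -0.007 -1.   ] F [-4.89 -4.25 18.27] M [-1.    1.29  1.13] w 0.388 q [ 0.    0.45 -0.26  1.96  0.18  0.74 -2.01]
```

```bash
python3 -m pendant '[{"dp":[0,0,-0.001],"rotation":[0,0,-0.01],"fingers":1},{"dp":[0,0,-0.003],"rotation":[0,0,-0.01],"fingers":1},{"dp":[0,0,-0.005],"rotation":[0,0,-0.01],"fingers":1},{"dp":[0,0,-0.008],"rotation":[0,0,-0.01],"fingers":1},{"dp":[0,0,-0.008],"rotation":[0,0,-0.01],"fingers":1}]'; python3 -c "
from h import *
st()"
```

```text
clock: 10.0
position: [0.5203, 0.0438, 0.0934]
ee_rot: [2.143, -2.292, 0.01]
force: [3.4, -1.6, -16.1]
width: 0.388
t 10.0 p [0.5203 0.0438 0.0934] hd -93.84 zax [ 0.001 -0.007 -1.   ] F [  3.43  -1.58 -16.13] M [-0.33 -1.3   0.89] w 0.388 q [ 0.01  0.44 -0.26  1.96  0.17  0.76 -1.99]
```

```bash
python3 -m pendant '[{"dp":[0,0,0.001],"rotation":[0,0,-0.01],"fingers":1},{"dp":[0,0,0.001],"rotation":[0,0,-0.01],"fingers":0},{"dp":[0,0,0.001],"rotation":[0,0,-0.01],"fingers":-0.6},{"dp":[0,0,0.001],"rotation":[0,0,-0.01],"fingers":-0.6},{"dp":[0,0,-0.03],"rotation":[0,0,-0.01],"fingers":-0.6},{"dp":[0,0,-0.07],"rotation":[0,0,-0.01],"fingers":-0.6},{"dp":[0,0,-0.11],"rotation":[0,0,-0.01],"fingers":-0.6},{"dp":[0,0,-0.11],"rotation":[0,0,-0.01],"fingers":-0.6}]' 20; python3 -c "
from h import *
st();p=arm.camera_params('wrist');im=arm.get_image('wrist');cv2.imwrite('pics/w2.png',im)
json.dump({k:np.array(v).tolist() for k,v in p.items()},open('w2.json','w'))
to((.5403,.1933,.16,-8),(.5403,.1933,.2,-8))"
```

```text
clock: 11.0
position: [0.5221, 0.0453, 0.2066]
ee_rot: [-2.156, 2.283, -0.015]
force: [-0.2, -0.4, -0.5]
width: 0.8
t 11.0 p [0.5221 0.0453 0.2066] hd -93.27 zax [ 0.007 -0.006 -1.   ] F [-0.16 -0.43 -0.51] M [0.01 0.07 0.02] w 0.8 q [ 0.04  0.31 -0.29  1.83  0.11  1.01 -1.93]
t 11.05 p [0.521  0.045  0.2047] hd -93.27 zax [ 0.004 -0.007 -1.   ] F [ 0.24 -0.9  -0.47] M [ 0.02  0.07 -0.  ] w 0.802 q [ 0.04  0.31 -0.29  1.83  0.11  1.01 -1.93]
(0.5403, 0.1933, 0.16, -8) dp [-0.1495 -0.0106  0.0437] rot [ 1.000e-03 -9.000e-03 -1.488e+00]
(0.5403, 0.1933, 0.2, -8) dp [-0.1492 -0.0108  0.0037] rot [ 1.000e-03 -9.000e-03 -1.488e+00]
```

View pics/w2.png

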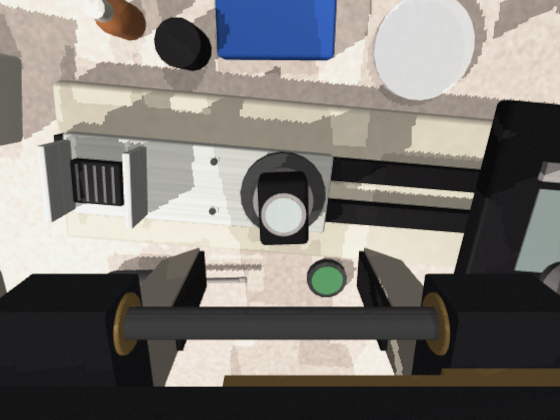

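The view shows the block turned, long side now across the slide, corners about (259,178) to (308,240), and the tab at (97,183).

Run:
```python
import cv2
a=cv2.imread("pics/w2.png")[110:260,30:350];cv2.imwrite("pics/w2z.png",cv2.resize(a,None,fx=2.5,fy=2.5,interpolation=cv2.INTER_CUBIC))
```

```text
(no output)
```

View pics/w2z.png

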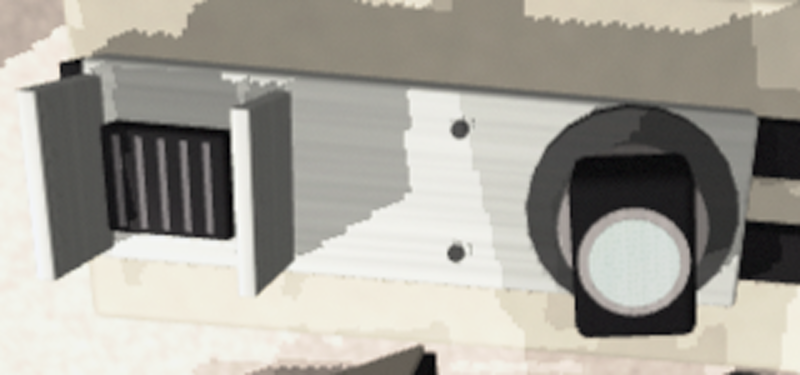

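Run:
```python
from h import *
P={k:np.array(v) for k,v in json.load(open('w2.json')).items()}
W=lambda u,v:[30+(u+.5)/2.5-.5,110+(v+.5)/2.5-.5]
def show(n,p,z):
    q=plane("wrist",p,z,P);print(n,np.round(q[:,:2],4).tolist(),np.degrees(np.arctan2(*(q[-1]-q[0])[1::-1])) if len(q)>1 else "")
show("blk L",[W(573,185),W(577,325)],.1195)
show("blk R",[W(693,185),W(695,325)],.1195)
show("glass",[W(635,260)],.1215)
show("mount",[W(633,205)],.072)
show("plate far",[W(110,60),W(750,112)],.062)
show("plate near",[W(300,272),W(730,304)],.062)
show("tab corners",[W(102,124),W(228,130),W(230,238),W(105,230)],.082)
show("wall tops",[W(28,95),W(44,275)],.098)
show("wall tops",[W(238,112),W(250,290)],.098)
```

```text
blk L [[0.5428, 0.0598], [0.5006, 0.0618]] 177.2691600924965
blk R [[0.5408, 0.0264], [0.4986, 0.0274]] 178.7466886093871
glass [[0.5204, 0.0438]] 
mount [[0.5228, 0.0437]] 
plate far [[0.5794, 0.2127], [0.55, 0.0028]] -97.96582742935774
plate near [[0.5023, 0.1627], [0.4812, 0.0111]] -97.93613255206152
tab corners [[0.5616, 0.2085], [0.5574, 0.1695], [0.5221, 0.1756], [0.5272, 0.2155]] 168.45309088577616
wall tops [[0.5738, 0.2187], [0.5181, 0.228]] 170.50256875706683
wall tops [[0.5653, 0.1584], [0.5094, 0.165]] 173.1925627586879
```

```bash
python3 -m pendant '[{"dp":[-0.03,-0.002,0],"rotation":[0,0,-0.18],"fingers":1},{"dp":[-0.06,-0.004,0],"rotation":[0,0,-0.36],"fingers":1},{"dp":[-0.09,-0.006,0],"rotation":[0,0,-0.54],"fingers":1},{"dp":[-0.12,-0.009,0.005],"rotation":[0,0,-0.72],"fingers":1},{"dp":[-0.139,-0.0105,0.01],"rotation":[0,0,-0.9],"fingers":1},{"dp":[-0.139,-0.0105,0.02],"rotation":[0,0,-1.08],"fingers":1},{"dp":[-0.139,-0.0105,0.03],"rotation":[0,0,-1.26],"fingers":1},{"dp":[-0.139,-0.0105,0.04],"rotation":[0,-0.008,-1.44],"fingers":1},{"dp":[-0.139,-0.0105,0.044],"rotation":[0,-0.008,-1.488],"fingers":1},{"dp":[-0.139,-0.0105,0.044],"rotation":[0,-0.008,-1.488],"fingers":1}]'; python3 -c "
from h import *
p=arm.camera_params('wrist');im=arm.get_image('wrist');cv2.imwrite('pics/w3.png',im)
to((.540,.1826,.11,-8),(.540,.1826,.085,-8))
cv2.imwrite('pics/s3.png',cv2.resize(arm.get_image('side')[150:330,180:460],None,fx=2.8,fy=2.8))"
```

```text
clock: 12.3
position: [0.5386, 0.1824, 0.1582]
ee_rot: [3.132, -0.22, -0.005]
force: [-0.5, -0.4, -0.9]
width: 0.001
t 12.35 p [0.5389 0.1826 0.1587] hd -8.09 zax [-0.002 -0.001 -1.   ] F [ 0.08  0.25 -0.33] M [-0.02 -0.07  0.04] w 0.003 q [ 0.03  0.49 -0.63  1.76  0.34  1.01 -0.87]
(0.54, 0.1826, 0.11, -8) dp [ 0.0012 -0.0002  0.0487] rot [ 0.002  0.002 -0.001]
(0.54, 0.1826, 0.085, -8) dp [ 0.0013 -0.0003  0.0737] rot [ 0.002  0.002 -0.001]
```

View pics/s3.png

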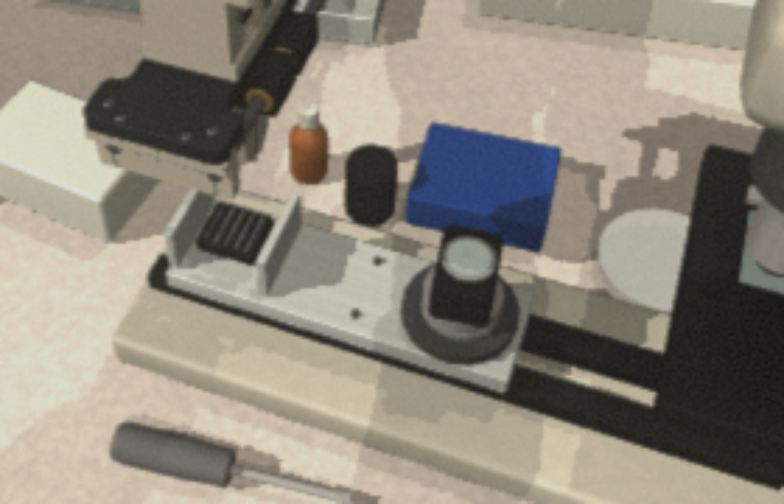

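View pics/w3.png

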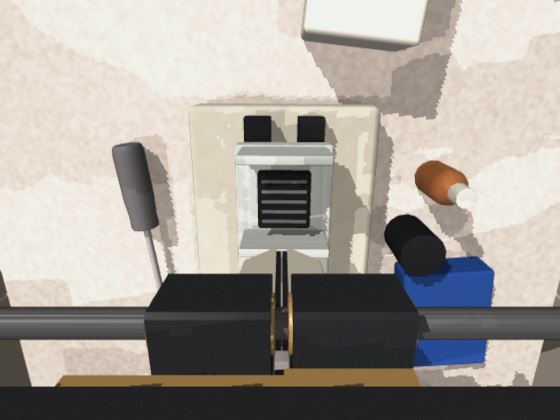

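The wrist view shows the tab at (284,198) between walls at (284,155) and (284,240). The shut fingers are below, around (281,265). The side view shows the cartridge turned across the slide. I'll check where the tips sit relative to the tab.

Run:
```python
from h import *
print(proj("wrist",[[.5389,.1826,.1587],[.5414,.1925,.082]]))
print("tab",plane("wrist",[[284,198]],.082),"walls",plane("wrist",[[284,148],[284,236]],.098))
```

```text
[[280.75441651 268.70951423]
 [282.61845552 201.24002396]]
tab [[0.54264629 0.19464705 0.082     ]] walls [[0.54759483 0.23082452 0.098     ]
 [0.53964448 0.17382899 0.098     ]]
```

```bash
python3 -m pendant '[{"dp":[0.001,-0.002,0.025],"rotation":[0.002,0.002,0],"fingers":1},{"dp":[0.001,-0.002,0.05],"rotation":[0.002,0.002,0],"fingers":1},{"dp":[0.001,-0.002,0.07],"rotation":[0.002,0.002,0],"fingers":1},{"dp":[0.001,-0.002,0.074],"rotation":[0.002,0.002,0],"fingers":1},{"dp":[0.001,-0.002,0.074],"rotation":[0.002,0.002,0],"fingers":1}]'; python3 -c "
from h import *
st()
cv2.imwrite('pics/s4.png',cv2.resize(arm.get_image('side')[150:330,180:460],None,fx=2.8,fy=2.8))"
```

```text
clock: 13.02
position: [0.5404, 0.1848, 0.0855]
ee_rot: [-3.133, 0.222, -0.001]
force: [-0.2, 0.4, 0.3]
width: 0.006
t 13.03 p [0.5404 0.1848 0.0855] hd -8.1 zax [ 0.001  0.    -1.   ] F [-0.2   0.38  0.31] M [-0.05 -0.09 -0.03] w 0.006 q [-0.01  0.58 -0.59  1.83  0.41  0.86 -0.94]
```

View pics/s4.png

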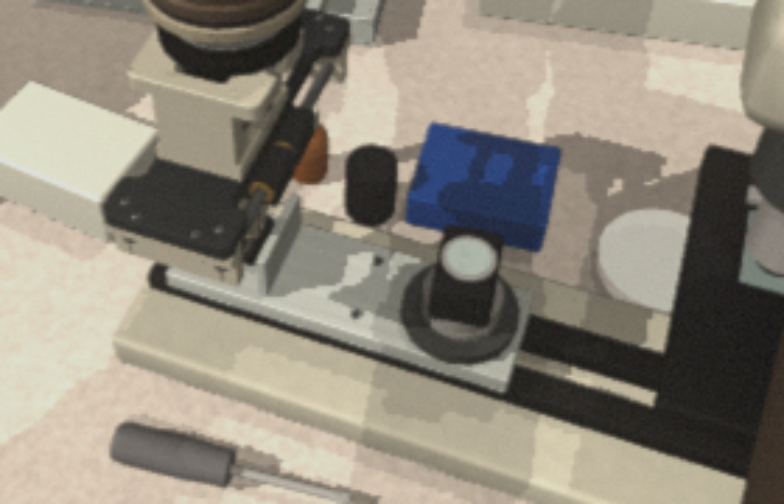

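The fingers are between the walls, around (255,245). Pressing the tab now.

```bash
python3 -m pendant '[{"dp":[0,0,0.004],"rotation":[0,0,0],"fingers":1},{"dp":[0,0,0.008],"rotation":[0,0,0],"fingers":1},{"dp":[0,0,0.0125],"rotation":[0,0,0],"fingers":1},{"dp":[0,0,0.0125],"rotation":[0,0,0],"fingers":1}]'; python3 -c "
from h import *
st()"
```

```text
clock: 13.58
position: [0.5415, 0.1853, 0.0743]
ee_rot: [-3.132, 0.222, -0.005]
force: [-1.8, -0.3, 10.4]
width: 0.007
t 13.57 p [0.5415 0.1853 0.0743] hd -8.1 zax [ 0.003  0.001 -1.   ] F [-1.76 -0.34 10.45] M [-0.3   0.2  -0.01] w 0.007 q [-0.02  0.59 -0.58  1.83  0.42  0.84 -0.95]
```

```bash
python3 -m pendant '[{"dp":[0,0.003,0.0012],"rotation":[0,0,0],"fingers":1},{"dp":[0,0.007,0.0012],"rotation":[0,0,0],"fingers":1},{"dp":[0,0.011,0.0012],"rotation":[0,0,0],"fingers":1},{"dp":[0,0.016,0.0012],"rotation":[0,0,0],"fingers":1},{"dp":[0,0.022,0.0012],"rotation":[0,0,0],"fingers":1},{"dp":[0,0.028,0.0012],"rotation":[0,0,0],"fingers":1},{"dp":[0,0.034,0.0012],"rotation":[0,0,0],"fingers":1},{"dp":[0,0.040,0.0012],"rotation":[0,0,0],"fingers":1},{"dp":[0,0.040,0.0012],"rotation":[0,0,0],"fingers":1}]'; python3 -c "
from h import *
st()
cv2.imwrite('pics/s5.png',cv2.resize(arm.get_image('side')[150:330,180:460],None,fx=2.8,fy=2.8))"
```

```text
clock: 14.7
position: [0.5358, 0.1459, 0.0739]
ee_rot: [-3.132, 0.222, -0.006]
force: [-4.0, -0.5, 10.5]
width: 0.006
t 14.7 p [0.5358 0.1459 0.0739] hd -8.11 zax [ 0.004  0.002 -1.   ] F [-3.98 -0.5  10.46] M [-0.11  0.67 -0.04] w 0.006 q [ 0.05  0.57 -0.58  1.88  0.42  0.81 -0.89]
```

View pics/s5.png

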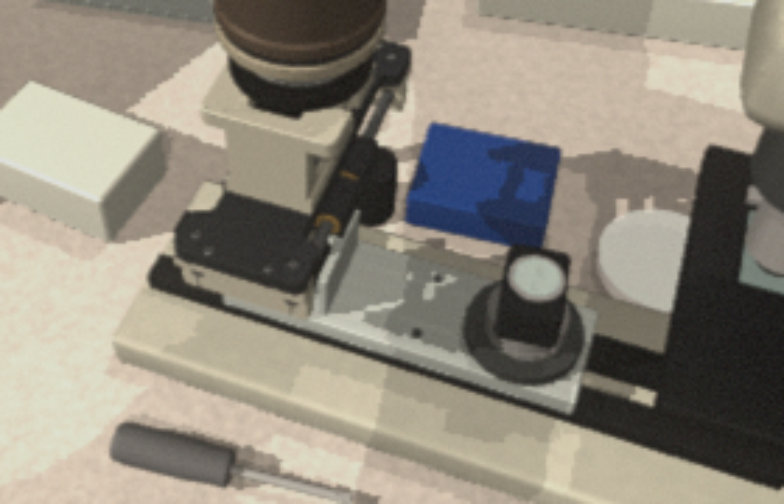

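```bash
cat >> h.py <<'E'
def car(uv,z=.1215):
    q=plane("side",[uv],z)[0];d=q[:2]-np.array([.5198,.0448]);return q.round(4),round(float(d@[-.1392,-.9903]),4)
E
python3 - <<'E'
from h import *
for u,v in((469,258),(537,275)): print(car([180+u/2.8,150+v/2.8]))
to()
E
```

```text
(array([0.5186, 0.043 , 0.1215]), 0.0019)
(array([0.5148, 0.0038, 0.1215]), 0.0413)
t 14.75 p [0.5358 0.1459 0.0739] hd -8.11 zax [ 0.004  0.001 -1.   ] F [-4.07  0.29 10.75] M [-0.24  0.74 -0.01] w 0.003 q [ 0.05  0.57 -0.58  1.88  0.42  0.81 -0.89]
```

```bash
python3 -m pendant '[{"dp":[-0.0005,0.005,0.0012],"rotation":[0,0,0],"fingers":1},{"dp":[-0.001,0.011,0.0012],"rotation":[0,0,0],"fingers":1},{"dp":[-0.001,0.018,0.0012],"rotation":[0,0,0],"fingers":1},{"dp":[-0.001,0.026,0.0012],"rotation":[0,0,0],"fingers":1},{"dp":[-0.001,0.034,0.0012],"rotation":[0,0,0],"fingers":1},{"dp":[-0.001,0.042,0.0012],"rotation":[0,0,0],"fingers":1},{"dp":[-0.001,0.050,0.0012],"rotation":[0,0,0],"fingers":1},{"dp":[-0.001,0.058,0.0012],"rotation":[0,0,0],"fingers":1},{"dp":[-0.001,0.066,0.0012],"rotation":[0,0,0],"fingers":1},{"dp":[-0.001,0.072,0.0012],"rotation":[0,0,0],"fingers":1},{"dp":[-0.001,0.078,0.0012],"rotation":[0,0,0],"fingers":1},{"dp":[-0.001,0.078,0.0012],"rotation":[0,0,0],"fingers":1}]'; python3 -c "
from h import *
st()
cv2.imwrite('pics/s6.png',cv2.resize(arm.get_image('side')[170:350,240:520],None,fx=2.8,fy=2.8))"
```

```text
clock: 16.25
position: [0.5244, 0.0688, 0.0736]
ee_rot: [-3.132, 0.222, -0.009]
force: [-2.5, -0.8, 9.7]
width: 0.008
t 16.25 p [0.5244 0.0688 0.0736] hd -8.13 zax [ 0.006  0.001 -1.   ] F [-2.49 -0.78  9.71] M [-0.25  0.34 -0.02] w 0.008 q [ 0.2   0.54 -0.59  1.94  0.42  0.78 -0.77]
```

View pics/s6.png

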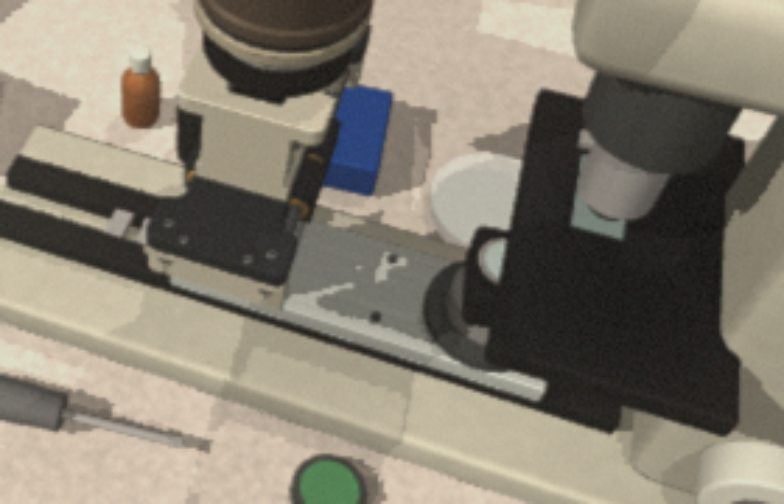

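```bash
python3 -m pendant '[{"dp":[-0.0005,0.004,0.001],"rotation":[0,0,0],"fingers":1},{"dp":[-0.0005,0.008,0.001],"rotation":[0,0,0],"fingers":1},{"dp":[-0.0005,0.011,0.001],"rotation":[0,0,0],"fingers":1},{"dp":[-0.0005,0.011,0.001],"rotation":[0,0,0],"fingers":1}]'; python3 -c "
from h import *
a=car([180+437/2.8,150+278/2.8],.062);b=car([240+393/2.8,170+258/2.8],.062);print(a,b)
st()
cv2.imwrite('pics/s7.png',cv2.resize(arm.get_image('side')[170:350,240:520],None,fx=2.8,fy=2.8))"
```

```text
clock: 16.8
position: [0.523, 0.0585, 0.0736]
ee_rot: [-3.131, 0.222, -0.011]
force: [-3.0, -0.2, 9.4]
width: 0.008
(array([0.5448, 0.0604, 0.062 ]), -0.0189) (array([ 0.534 , -0.0182,  0.062 ]), 0.0604)
t 16.8 p [0.523  0.0585 0.0736] hd -8.13 zax [ 0.007  0.002 -1.   ] F [-3.02 -0.2   9.44] M [0.08 0.5  0.03] w 0.008 q [ 0.22  0.53 -0.59  1.95  0.42  0.77 -0.75]
```

View pics/s7.png

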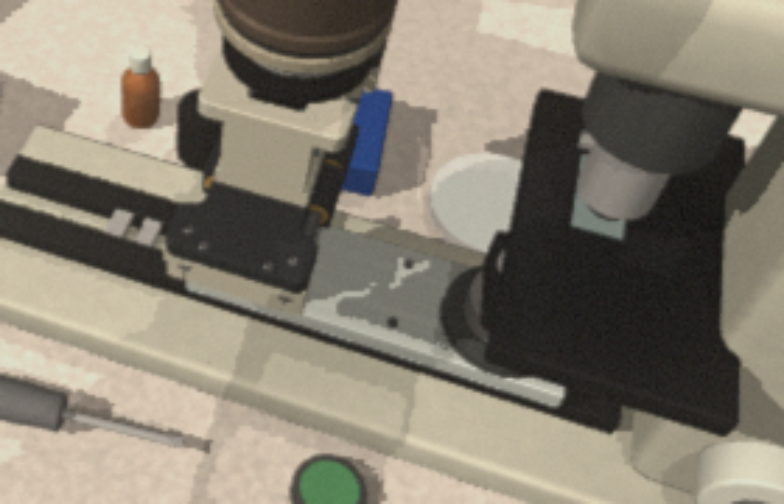

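```bash
python3 -m pendant '[{"dp":[-0.0005,0,-0.003],"rotation":[0,0,0],"fingers":1},{"dp":[-0.0005,0,-0.006],"rotation":[0,0,0],"fingers":1},{"dp":[-0.0005,0,-0.0115],"rotation":[0,0,0],"fingers":1},{"dp":[-0.0005,0.003,-0.0115],"rotation":[0,0,0],"fingers":1},{"dp":[-0.0005,0.006,-0.0115],"rotation":[0,0,0],"fingers":1},{"dp":[-0.0005,0.006,-0.0115],"rotation":[0,0,0],"fingers":1}]'; python3 -c "
from h import *
st()"
```

```text
clock: 17.6
position: [0.5213, 0.052, 0.0848]
ee_rot: [-3.132, 0.223, -0.011]
force: [0.2, -0.4, -0.4]
width: 0.002
t 17.6 p [0.5213 0.052  0.0848] hd -8.16 zax [ 0.007  0.001 -1.   ] F [ 0.16 -0.45 -0.37] M [ 0.   -0.07  0.  ] w 0.002 q [ 0.24  0.51 -0.6   1.95  0.4   0.79 -0.72]
```

```bash
python3 -m pendant '[{"dp":[0,0.002,0],"rotation":[0.001,0.007,0],"fingers":1},{"dp":[0,0.004,0],"rotation":[0.001,0.007,0],"fingers":1},{"dp":[0,0.004,0],"rotation":[0.001,0.007,0],"fingers":1}]'; python3 -c "
from h import *
st()"
python3 -m pendant '[{"dp":[0,0.002,0],"rotation":[0,0,0],"fingers":1},{"dp":[0,0.004,0],"rotation":[0,0,0],"fingers":1},{"dp":[0,0.004,0],"rotation":[0,0,0],"fingers":1}]'; python3 -c "
from h import *
st()"
```

```text
clock: 17.98
position: [0.5206, 0.0485, 0.0848]
ee_rot: [-3.131, 0.223, -0.021]
force: [-0.9, 3.1, -1.2]
width: 0.001
t 17.98 p [0.5206 0.0485 0.0848] hd -8.15 zax [ 0.014  0.002 -1.   ] F [-0.91  3.1  -1.22] M [ 0.49 -0.01  0.01] w 0.001 q [ 0.25  0.51 -0.6   1.96  0.4   0.78 -0.72]
clock: 18.35
position: [0.5202, 0.0458, 0.0848]
ee_rot: [-3.129, 0.221, -0.022]
force: [0.4, 5.1, -2.7]
width: 0.0
t 18.35 p [0.5202 0.0458 0.0848] hd -8.09 zax [ 0.014  0.004 -1.   ] F [ 0.44  5.15 -2.75] M [ 1.11 -0.2  -0.02] w 0.0 q [ 0.26  0.51 -0.6   1.96  0.4   0.78 -0.71]
```

```bash
python3 -m pendant '[{"dp":[0,0.002,0],"rotation":[0,-0.007,0],"fingers":1},{"dp":[0,0.004,0],"rotation":[0,-0.014,0],"fingers":1},{"dp":[0,0.004,0],"rotation":[0,-0.014,0],"fingers":1}]'; python3 -c "
from h import *
st()
im=arm.get_image('side');cv2.imwrite('pics/s8.png',cv2.resize(im[170:350,240:520],None,fx=2.8,fy=2.8))"
```

```text
clock: 18.73
position: [0.5196, 0.0431, 0.0847]
ee_rot: [-3.127, 0.22, 0.0]
force: [-0.1, 4.7, -3.0]
width: 0.003
t 18.73 p [0.5196 0.0431 0.0847] hd -8.04 zax [ 0.     0.007 -1.   ] F [-0.13  4.75 -2.97] M [ 1.1  -0.11 -0.06] w 0.003 q [ 0.27  0.51 -0.61  1.95  0.39  0.8  -0.7 ]
```

View pics/s8.png

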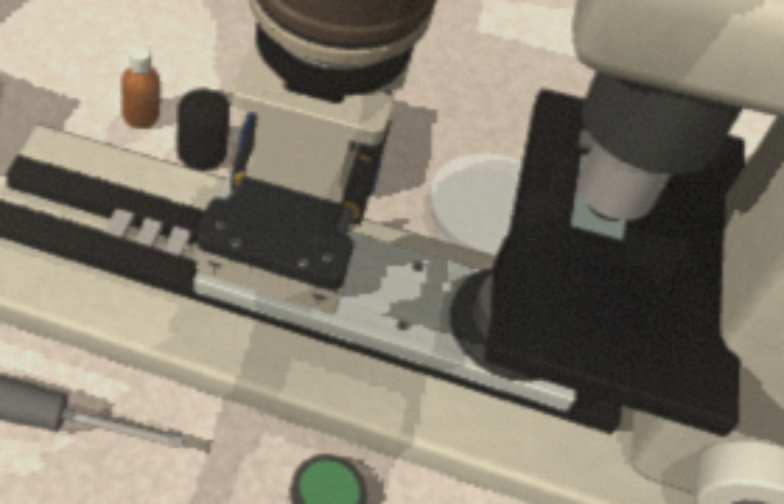

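```bash
python3 -m pendant '[{"dp":[0,0.0025,0],"rotation":[0,0,0],"fingers":1},{"dp":[0,0.0045,0],"rotation":[0,0,0],"fingers":1},{"dp":[0,0.006,0],"rotation":[0,0,0],"fingers":1}]'; python3 -c "
from h import *
st()"
python3 -m pendant '[{"dp":[0,0.002,0],"rotation":[0,0,0],"fingers":1},{"dp":[0,0.004,0],"rotation":[0,0,0],"fingers":1},{"dp":[0,0.006,0],"rotation":[0,0,0],"fingers":1}]'; python3 -c "
from h import *
st()"
```

```text
clock: 19.15
position: [0.519, 0.0387, 0.0848]
ee_rot: [-3.125, 0.218, -0.001]
force: [0.6, 5.3, -3.0]
width: 0.002
t 19.15 p [0.519  0.0387 0.0848] hd -7.97 zax [ 0.001  0.009 -1.   ] F [ 0.56  5.31 -3.01] M [ 1.35 -0.21 -0.05] w 0.002 q [ 0.28  0.51 -0.61  1.95  0.39  0.79 -0.69]
clock: 19.52
position: [0.5183, 0.0345, 0.0848]
ee_rot: [-3.123, 0.215, -0.002]
force: [0.7, 5.2, -1.9]
width: 0.002
t 19.52 p [0.5183 0.0345 0.0848] hd -7.89 zax [ 0.002  0.011 -1.   ] F [ 0.66  5.19 -1.86] M [ 1.45 -0.23 -0.08] w 0.002 q [ 0.29  0.51 -0.61  1.95  0.39  0.79 -0.67]
```

```bash
python3 -m pendant '[{"dp":[0,0.002,0],"rotation":[0.004,0,0],"fingers":1},{"dp":[0,0.004,0],"rotation":[0.007,0,0],"fingers":1},{"dp":[0,0.005,0],"rotation":[0.01,0,0],"fingers":1}]'; python3 -c "
from h import *
st()"
python3 -m pendant '[{"dp":[0,0.002,0],"rotation":[0,0,0],"fingers":1},{"dp":[0,0.004,0],"rotation":[0,0,0],"fingers":1},{"dp":[0,0.004,0],"rotation":[0,0,0],"fingers":1}]'; python3 -c "
from h import *
st()"
```

```text
clock: 19.9
position: [0.5176, 0.0293, 0.0848]
ee_rot: [-3.113, 0.215, -0.003]
force: [-0.4, 0.9, 0.9]
width: 0.006
t 19.9 p [0.5176 0.0293 0.0848] hd -7.89 zax [ 0.003  0.021 -1.   ] F [-0.41  0.94  0.88] M [ 0.33  0.08 -0.  ] w 0.006 q [ 0.31  0.51 -0.61  1.96  0.38  0.78 -0.65]
clock: 20.27
position: [0.5176, 0.0288, 0.085]
ee_rot: [-3.109, 0.211, -0.004]
force: [0.4, 12.9, -3.5]
width: 0.007
t 20.27 p [0.5176 0.0288 0.085 ] hd -7.76 zax [ 0.005  0.026 -1.   ] F [ 0.44 12.86 -3.51] M [ 2.72 -0.32 -0.11] w 0.007 q [ 0.32  0.51 -0.62  1.96  0.38  0.78 -0.65]
```

```bash
python3 -m pendant '[{"dp":[0,-0.008,0],"rotation":[-0.026,0,0],"fingers":1},{"dp":[0,-0.017,0],"rotation":[-0.026,0,0],"fingers":1},{"dp":[0,-0.017,-0.03],"rotation":[-0.026,0,0],"fingers":1},{"dp":[0,-0.02,-0.07],"rotation":[-0.026,0,0],"fingers":1},{"dp":[0,-0.05,-0.09],"rotation":[-0.026,0,0],"fingers":1},{"dp":[0,-0.05,-0.09],"rotation":[-0.026,0,0],"fingers":1}]'; python3 -c "
from h import *
st()
im=arm.get_image('side');cv2.imwrite('pics/s9.png',cv2.resize(im[170:350,240:520],None,fx=2.8,fy=2.8))
p=arm.camera_params('wrist');cv2.imwrite('pics/w9.png',arm.get_image('wrist'))
json.dump({k:np.array(v).tolist() for k,v in p.items()},open('w9.json','w'))"
```

```text
clock: 21.02
position: [0.5251, 0.0782, 0.1782]
ee_rot: [-3.133, 0.209, -0.008]
force: [0.2, 0.3, -0.3]
width: 0.007
t 21.02 p [0.5251 0.0782 0.1782] hd -7.63 zax [ 0.005  0.001 -1.   ] F [ 0.18  0.26 -0.33] M [-0.04 -0.06 -0.04] w 0.007 q [ 0.25  0.41 -0.67  1.83  0.3   1.   -0.67]
```

View pics/s9.png

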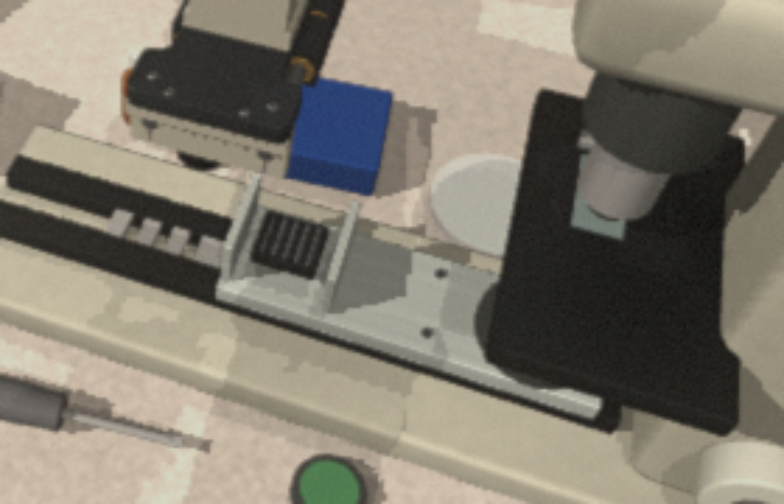

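View pics/w9.png

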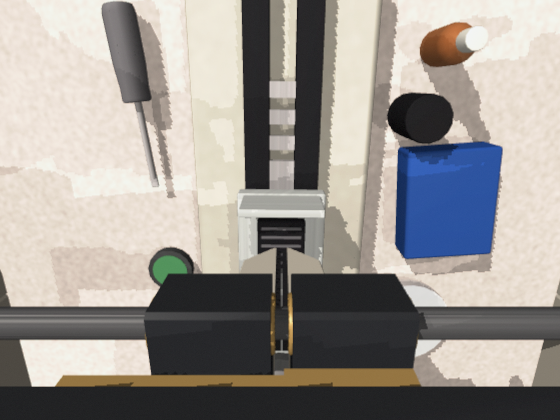

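The side view shows the tab at (290,243), free between the walls, and the plate's far screw hole at (440,272). From these I'll work out the tab's height and the carriage position.

Run:
```python
from h import *
a=car([180+437/2.8,150+278/2.8],.062)[1];b=car([240+440/2.8,170+272/2.8],.062)[1];c=.040+b-a;print("carriage",c)
# tab: ray at side; solve z where along-slide = c-.15, reference same corner in s4-like s3 (tab up, carriage .001)
m=np.array([-.1392,-.9903]);y=np.array([.9903,-.1392]);o=np.array([.5198,.0448])
for nm,uv,car_ in(("s3",(180+236/2.8,150+233/2.8),.0005),("s9",(240+290/2.8,170+243/2.8),c)):
    for z in(.073,.0765,.082):
        q=plane("side",[uv],z)[0];d=q[:2]-o;print(nm,z,"along-err",round(float(d@m-(car_-.15)),4),"across",round(float(d@y),4))
```

```text
carriage 0.1483
s3 0.073 along-err 0.0003 across 0.0037
s3 0.0765 along-err 0.0015 across 0.0012
s3 0.082 along-err 0.0035 across -0.0028
s9 0.073 along-err 0.0007 across 0.0037
s9 0.0765 along-err 0.001 across 0.0011
s9 0.082 along-err 0.0016 across -0.0028
```

```bash
python3 -c "
from h import *
st();print(arm.sign_off())"
```

```text
t 21.12 p [0.5237 0.0753 0.1759] hd -7.76 zax [ 0.001 -0.001 -1.   ] F [-0.61 -0.56  0.06] M [-0.06 -0.08  0.02] w 0.003 q [ 0.25  0.41 -0.66  1.83  0.3   1.   -0.67]
the job is handed in; nothing more can be done
None
```

The cartridge is locked in its mount and the carriage is locked under the stage at its home hole. I handed the job in at 21.1 s with the gripper clear of everything; `sign_off` gives no verdict.

- **Cartridge:** I gripped it by its flats, moved the carriage back to its 0 stop for clearance, and pushed the cartridge fully down 8 mm. I then turned it clockwise to the stop, which I felt as 1.1 N m. It held against a 16 N upward pull. The picture afterwards put its turn at about 1.45 rad.
- **Carriage:** I held the tab down until the carriage was at about 0.13, on the plain bar. From there I pushed it by the front wall with the tab released, so the pin rubbed along the bar. The push force dropped from 5 to 1 N and then rose to 13 N, which is the pin snapping in and stopping the carriage.
- **Last checks:** The side picture puts the carriage at about 0.148, within the range of the home hole and short of the 0.168 stop. The tab appears as high as it was at the start. I did not test the lock by pulling the carriage back.
- **Other things on the bench:** I saw no contact with any of them, but I did not measure their positions again at the end.

None of the checks failed. The early camera estimate of the carriage's starting place (about 0.009–0.010) differed from the 0.013 I felt at the stop, so I used the felt value.

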